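# Send the row of seed sample pots home in its rail

### The job

Push the row of four capped seed sample pots along the guide rail from behind, all together as one unbroken row, until the leading pot is right up against the end stop; then push the keeper arm round until it lies fully closed across the rail behind the last pot. Only push: do not lift or tip the pots, and leave everything else on the bench where it stands.

Things in the scene. Friction and masses are not known exactly. Their poses are not given: they have to be found in the camera images.
- rail: aluminium guide rail fixed to the bench, 360 mm long. Origin at bench level, midway along its centre line; x runs along it towards the end stop, y to the left of that (away from the robot), z up. Floor 6 mm above the bench; side walls 14 mm above it, inner faces at y = +-21, outer +-26 mm (base plate +-31 mm). The end at x = -180 mm is open.
- stop_face (a point): middle of the end stop's face, at x = 160 mm in the rail frame, 30 mm above the bench. The stop is a dark block across the rail, 50 mm high and 20 mm thick. With the row home, the leading pot's centre is at x = 140, the last pot's at x = 20 and the row's rear face at x = 0 mm in the rail frame.
- pot_a: white plastic square pot, 40 x 40 mm and 46 mm high, with a black round screw cap (33 mm across, 12 mm high) on top, 58 mm high in all, 55 to 115 g; stands on the rail's floor between its walls. Origin at the centre of its underside; x along the rail towards the end stop, z up. The leading pot, nearest the end stop; its front face starts about 70 to 130 mm short of the stop.
- pot_b: white plastic square pot, 40 x 40 mm and 46 mm high, with a black round screw cap (33 mm across, 12 mm high) on top, 58 mm high in all, 55 to 115 g; stands on the rail's floor between its walls. Origin at the centre of its underside; x along the rail towards the end stop, z up. Second in the row, touching or within 1 mm of its neighbours.
- pot_c: white plastic square pot, 40 x 40 mm and 46 mm high, with a black round screw cap (33 mm across, 12 mm high) on top, 58 mm high in all, 55 to 115 g; stands on the rail's floor between its walls. Origin at the centre of its underside; x along the rail towards the end stop, z up. Third in the row.
- pot_d: white plastic square pot, 40 x 40 mm and 46 mm high, with a black round screw cap (33 mm across, 12 mm high) on top, 58 mm high in all, 55 to 115 g; stands on the rail's floor between its walls. Origin at the centre of its underside; x along the rail towards the end stop, z up. The last pot, farthest from the end stop; push on its rear face.
- keeper (a joint): angle (rad) of the keeper arm about its upright pivot: 0 = fully closed, square across the rail behind the home row (against its own limit), grows as it opens. In the rail frame the arm points from the pivot along (-sin q, -cos q): at 1.57 back along the rail, away from the stop. Starts at 2.2 to 2.8, limit 2.95. Stiff (0.05 N m), stays where it is left, no spring.
- keeper_pin (a point): the keeper arm is a flat steel bar, 76 mm long from the pivot, 8 mm thick, from 20 to 40 mm above the bench; closed, its face is 6 mm behind the home row. This point is the middle of the upright black pin near the free end of the keeper arm, 12 mm in diameter, from 20 to 64 mm above the bench, 74 mm from the pivot; the point is 42 mm above the bench
- keeper_pivot (a point): point on the keeper arm's upright pivot axis, 30 mm above the bench; fixed in the rail at x = -10, y = 44 mm. The pivot post is 16 mm in diameter and 44 mm high, on a foot 30 mm square and 16 mm high, on the far side of the rail from the robot
- spare_pot: bystander: a fifth pot, the same as those in the row, standing on the bench beside the rail on the robot's side. Origin at the centre of its underside
- dish: bystander: flat round petri dish, 90 mm across, 16 mm high, on the bench on the robot's side of the rail. Origin at the centre of its underside
- forceps: bystander: steel forceps lying on the bench, 130 mm long, 8 mm high. Origin under its middle
- tall_bottle: bystander: clear bottle with a black cap, 68 mm across, 150 mm high. Origin at the centre of its underside
- wide_bottle: bystander: clear bottle with a black cap, 76 mm across, 120 mm high, beyond the end stop. Origin at the centre of its underside
- beaker: bystander: white cup-shaped beaker, 64 mm across, 85 mm high. Origin at the centre of its underside
- weight: bystander: brass check weight, a cylinder 32 mm across, 34 mm high, beyond the open end of the rail. Origin at the centre of its underside
Things that resemble listed ones, but are neither listed nor needed, are in the scene too. What is shaped like the pot_d but red is not meant.

How it is judged:
By the outcome, as a careful person would: the job done as asked, in the order asked, and still so for the second after the job is handed in, with the robot touching nothing.
It also fails if it takes over 48 s, if anything falls off the work surface, if the arm or the gripper's body presses on something with over 40 N, if the wrist force passes 120 N, or if a joint passes its speed limit or range.

### The arm

A 7-joint arm with a two-finger parallel gripper is mounted at the origin on the work surface. World frame = base frame: x ahead of the robot, y to its left, z up, the work surface at z = 0. Lengths are in m, angles in rad, forces in N, time in s.
With the tool pointing down it reaches from about 0.425 to 0.925 m from the base axis. Payload 6.8 kg.
Tool frame: the origin (TCP) lies midway between the tips of the shut fingers; the grasp point (between the pads) lies 19 mm behind it; y points along the fingers, z is the direction in which the jaws open and shut, and the axes are right-handed (so a half turn about y gives the same grasp; the last joint's range is limited). The gripper opens to 85 mm and grips with 20 to 120 N. Pads are 22 mm wide; open, the fingers measure 114 mm over their backs; the gripper's body (76 mm by 85 mm) begins 54 mm behind the grasp point. The pads swing forward as they close: fully open they stand 13 mm farther back than shut.
Start: joints at [1.214, 0.477, 0.022, 1.555, -0.011, 1.109, -0.083], TCP at [0.166, -0.654, 0.231] pointing down, gripper open.
Joint ranges: [-2.96, 2.96], [-0.34, 2.1], [-1.41, 1.46], [0.24, 2.44], [-1.37, 4.51], [0.17, 1.92], [-2.96, 2.96]. Speed limits (rad/s): [2.39, 2.39, 3.14, 3.14, 3.14, 3.14, 3.14].

### API

Orientations are given as a unit quaternion [w, x, y, z].
In Python, from station import bot gives the robot as it stands. The module is installed in compiled form; this text tells all that it offers.
- The arm moves only by the shell command python3 -m crank 'ROWS' [FORCE]. ROWS is JSON, a list of rows, each an object with "linear": the shift along the tool's x, y, z in m, a list of three; "dr": the turn, a rotation vector about the tool's x, y, z in degrees, a list of three; "hand": the gripper command: -1 is shut, 1 is fully open, values between are in proportion. A call has 1 to 10 rows; each row is the pose to reach, as a shift and turn from the pose commanded when the call began, along the tool's axes at that moment; what a row does not reach only later rows make up. A row lasts 1/12 s, in which the tool goes at most 41.7 mm and 7.16 degrees, less where a joint would pass 70% of its speed; a pose out of reach is approached as far as the arm can. A call with a gripper value outside its range is refused whole. The fingers move at their own pace and stop on an object; FORCE is the grip in N (left out, the last holds). Time passes only in rows, so rows that repeat a pose let the fingers close. It gives the time, the measured TCP pose, the force and the opening at its end, in the units of the state.
- bot.get_obs(): the state, without advancing time (a new reading comes with each control period).
- bot.read_camera(name): name is "scene" or "top"; returns the picture (384x512x3 uint8, blue, green, red); there is no depth.
- bot.camera_params(name): a dict with "K" (3x3 intrinsics, pixels), "k1" (the pictures are not rectified: a ray, as slopes to the right and down, at radius r is drawn at 1 + k1 r^2 times it, then the intrinsics apply), "R" (3x3) and "t" (3): a world point X has camera coordinates R X + t. Camera axes: x right, y down, z forward; pixel columns grow to the right and rows downward; lengths in m; the calibration is good to about 2 mm. A picture is of the moment at which its call begins. camera_params takes no time and is no camera call.
- bot.hand_in(): hands the job in, once; it reports no verdict.
Trained networks look in the newest picture that a camera, given by its name, has taken for a name from the list of things; names that differ only in an ending like _2 or _b are one class to them, and where a whole thing is asked for, a point or a joint stands for the part that bears it (a point fixed in the world has none). Each returns a list of dicts, best first, with "score" (0 to 1); they miss things now and then, are a little off and sometimes report something else, mostly with a low value. They report only what shows in the picture. A call takes as long as a camera call. They do not tell look-alikes from the thing itself.
- bot.search_frame(camera, target): "extent" ([left, top, right, bottom] in pixels, round what is visible of it).
- bot.cut_out(camera, target): "pixels" (384x512 bool, what is visible of it) and "extent" ([left, top, right, bottom] in pixels, round what is visible of it).
- bot.place_of(camera, target): "xy" ([column, row] in pixels: a listed point, or the origin of a listed thing).
The state is a dict: "t": time; "q": joint angles; "joint_vel": joint speeds; "joint_torque": joint torques, N m; "eef_pos": TCP position; "tool_rot": TCP orientation; "contact_force": force on the tool from outside, world axes, zero at the start; "torque": the same for the moment, N m; "gripper_width": opening from 0.0 (shut) to 1.0 (fully open).
Only numpy, scipy, OpenCV 4.12 (cv2) and the standard library are available. Lean on these libraries where they do the work, as an engineer would, in place of code of your own. Each camera call takes 0.05 s, during which the arm holds its last target. There are 200 camera calls.

## Working session

There is one attempt and no reset: what is moved stays moved. The work goes in short steps, Python scripts to look and compute and a shell command to move; the robot and the scene stay as the last step left them, time stands still between calls to the robot, and variables do not carry over. Pictures are saved under pics/ and viewed, about 8 in all and at most 12, crops included, and the job is handed in when it is done.

```bash
mkdir -p pics; cat > h.py <<'E'
import numpy as np, cv2
from station import bot
def ray(cam,uv):
    p=bot.camera_params(cam);K=np.array(p["K"]);k=p["k1"]
    d=np.array([(uv[0]-K[0,2])/K[0,0],(uv[1]-K[1,2])/K[1,1]]);s=d.copy()
    for _ in range(30): s=d/(1+k*(s@s))
    R=np.array(p["R"]);t=np.array(p["t"]);return -R.T@t, R.T@np.array([s[0],s[1],1])
def at(cam,uv,z):
    o,d=ray(cam,uv);return (o+d*(z-o[2])/d[2])[:3]
def proj(cam,X):
    p=bot.camera_params(cam);K=np.array(p["K"]);c=np.array(p["R"])@np.array(X)+np.array(p["t"])
    s=c[:2]/c[2];s=s*(1+p["k1"]*(s@s));return np.array([K[0,0]*s[0]+K[0,2],K[1,1]*s[1]+K[1,2]])
def Rt(q):
    from scipy.spatial.transform import Rotation as R
    return R.from_quat([q[1],q[2],q[3],q[0]]).as_matrix()
E
python3 - <<'E'
from h import *
np.set_printoptions(precision=4,suppress=True)
for c in("scene","top"):
    im=bot.read_camera(c);cv2.imwrite(f"pics/{c}0.png",cv2.resize(im,(800,600)));cv2.imwrite(f"pics/{c}raw.png",im)
    for n,z in [("stop_face",.03),("pot_a",.006),("keeper_pin",.042),("keeper_pivot",.03),("rail",0),("spare_pot",0)]:
        for r in bot.place_of(c,n)[:6]: print(c,n,round(r["score"],2),np.round(r["xy"],1),at(c,r["xy"],z)[:2])
    p=bot.camera_params(c);print(ray(c,(256,192)))
o=bot.get_obs();print(o);print(Rt(o["tool_rot"]))
E
```

```text
scene stop_face 0.87 [207.1 166.7] [ 0.6083 -0.1151]
scene pot_a 0.95 [245.2 198.1] [ 0.5747 -0.0133]
scene pot_a 0.77 [260.8 205.2] [0.5573 0.0201]
scene pot_a 0.72 [278.3 217.8] [0.545 0.066]
scene pot_a 0.67 [316.6 157.4] [ 0.3721 -0.0256]
scene pot_a 0.66 [296.6 225.1] [0.5244 0.1004]
scene keeper_pin 0.49 [255.7 247.3] [0.6334 0.117 ]
scene keeper_pivot 0.87 [257.1 220.8] [0.5947 0.0626]
scene rail 0.97 [264.4 213.2] [0.5598 0.0376]
scene spare_pot 0.73 [253.2 250.1] [0.6268 0.0988]
scene spare_pot 0.62 [273.5 172.6] [ 0.48   -0.0447]
(array([0.8406, 0.4241, 0.6611]), array([-0.3495, -0.5217, -0.7785]))
top stop_face 0.71 [313.4 174.2] [ 0.6044 -0.1182]
top stop_face 0.63 [250.  197.4] [0.5487 0.0326]
top pot_a 0.85 [255.5 192.2] [0.5644 0.019 ]
top pot_a 0.82 [275.1 277.3] [ 0.364  -0.0262]
top pot_a 0.72 [237.9 202.5] [0.5394 0.0613]
top pot_a 0.61 [225.1 203.6] [0.5367 0.0919]
top pot_a 0.53 [269.7 189.8] [ 0.5703 -0.0153]
top keeper_pin 0.51 [215.8 162.4] [0.6294 0.1125]
top keeper_pivot 0.86 [237.5 180.6] [0.5885 0.062 ]
top keeper_pivot 0.55 [289.3 119.9] [ 0.7389 -0.0631]
[... 151 characters left out ...]
9 [286.8 223.7] [ 0.4889 -0.0562]
(array([0.4453, 0.0428, 0.85  ]), array([ 0.1402, -0.0293, -0.9899]))
{'t': 0.7, 'q': array([ 1.2139,  0.477 ,  0.0224,  1.5554, -0.0115,  1.1093, -0.0831]), 'joint_vel': array([ 0.0001, -0.0005, -0.    , -0.0011, -0.0012,  0.0019,  0.0019]), 'joint_torque': array([ -0.0008, -59.6161,   1.6056, -28.1496,   0.0124,   0.0014,
        -0.    ]), 'eef_pos': array([ 0.1662, -0.6542,  0.2313]), 'tool_rot': array([-0.0877,  0.0877, -0.7016,  0.7017]), 'contact_force': array([-0.7434, -0.7175, -0.2092]), 'torque': array([-0.0444,  0.0393,  0.0146]), 'gripper_width': 0.9981741272842589}
[[-0.9692  0.      0.2462]
 [-0.2462 -0.     -0.9692]
 [-0.     -1.      0.    ]]
```

View pics/scene0.png

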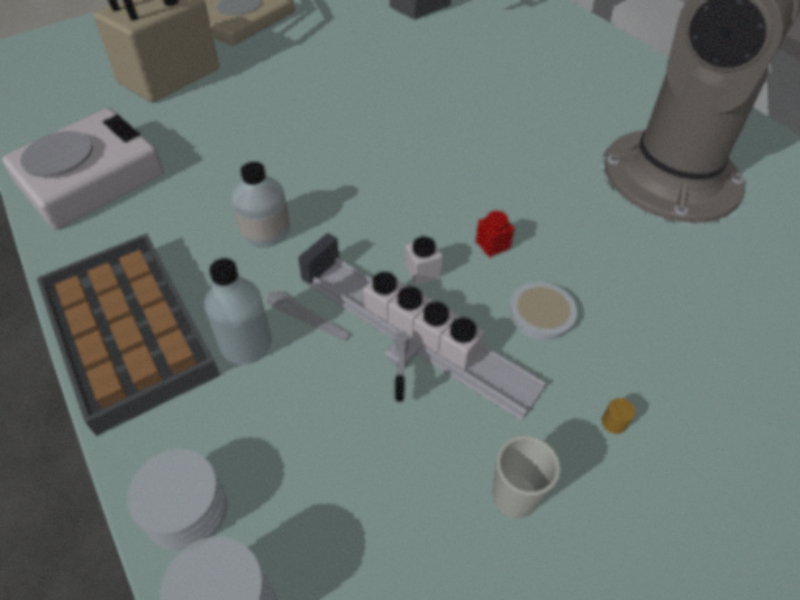

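View pics/top0.png

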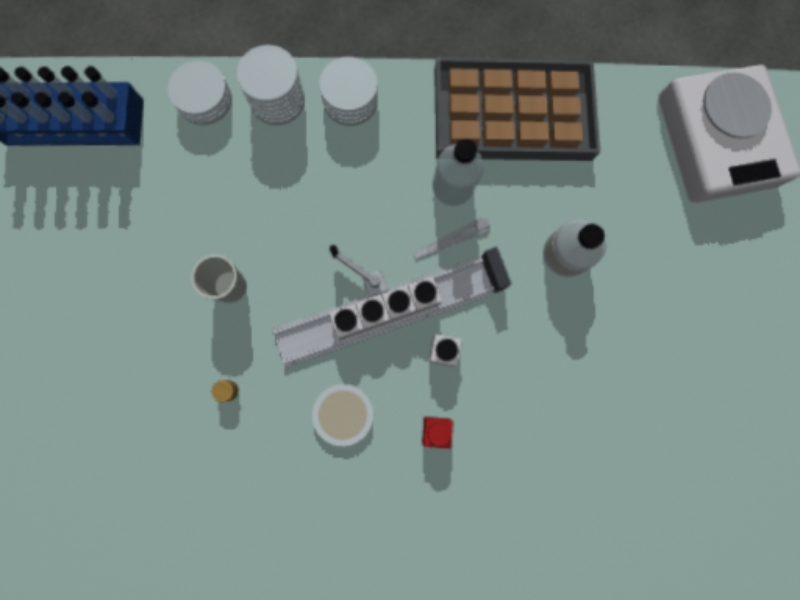

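The four pots sit in the rail. In the 800x600 top view their caps are at about (425,292), (399,301), (372,310) and (346,320), and the stop is at (497,268). The keeper arm runs from its pivot at (376,281) to the pin at (334,251). The look-alikes are the spare pot at (446,350) and the red one at (438,432), both off the rail. The pot to push is the white pot at the open-end side of the row, (346,320). Next I'll fit the rail pose.

```bash
cat > fit.py <<'E'
from h import *
from scipy.optimize import least_squares
np.set_printoptions(precision=4,suppress=True)
top=cv2.imread("pics/topraw.png");sc=cv2.imread("pics/sceneraw.png")
def blobs(im,pts):
    m=(im.max(2)<60).astype(np.uint8);n,l,s,c=cv2.connectedComponentsWithStats(m)
    out=[]
    for p in pts:
        i=min(range(1,n),key=lambda k:np.hypot(*(c[k]-p)) if s[k,4]>15 else 1e9);out.append(c[i]);print(p,c[i],s[i])
    return out
k=.64
T=blobs(top,[np.array(p)*k for p in[(425,292),(399,301),(372,310),(346,320)]])
S=blobs(sc,[np.array(p)*k for p in[(385,283),(410,298),(436,313),(463,329)]])
obs=[("top",(313.4,174.2),(.16,0,.03)),("scene",(207.1,166.7),(.16,0,.03)),("top",(237.5,180.6),(-.01,.044,.03)),("scene",(257.1,220.8),(-.01,.044,.03)),
("top",(252.3,196.4),(0,0,0)),("scene",(264.4,213.2),(0,0,0))]
def w(p,P): c,s=np.cos(p[2]),np.sin(p[2]);return np.array([p[0]+c*P[0]-s*P[1],p[1]+s*P[0]+c*P[1],P[2]])
pin=[("top",(215.8,162.4)),("scene",(255.7,247.3))]
def f(p):
    r=[proj(c,w(p,P))-u for c,u,P in obs]
    for i in range(4):
        P=(p[3]-.0403*i,0,.064 if 0 else .062)
        r+= [2*(proj("top",w(p,P))-T[i]),2*(proj("scene",w(p,P))-S[i])]
    q=p[4]
    for c,u in pin: r.append(proj(c,w(p,(-.01-.074*np.sin(q),.044-.074*np.cos(q),.042)))-u)
    return np.concatenate(r)
s=least_squares(f,[.557,.03,-1.26,.04,2.5],loss="soft_l1");print(s.x,np.degrees(s.x[2]));print(f(s.x).reshape(-1,2))
np.save("rail.npy",s.x)
im=cv2.resize(top[120:270,150:350],(800,600))
for P in [(x,y,z) for x in(-.18,.16) for y,z in((-.026,.02),(.026,.02))]+[(s.x[3]-.14,-.02,.052),(s.x[3]-.14,.02,.052),(s.x[3]+.02,.02,.052),(s.x[3]+.02,-.02,.052),(-.01,.044,.044),(-.01-.074*np.sin(s.x[4]),.044-.074*np.cos(s.x[4]),.064)]:
    u=(proj("top",w(s.x,P))-[150,120]+.5)*4;cv2.circle(im,tuple(int(a) for a in u),4,(0,0,255),1)
cv2.imwrite("pics/fit.png",im)
for n in("tall_bottle","beaker","dish","wide_bottle"):
    r=bot.place_of("top",n)[:1]
    if r:
        X=at("top",r[0]["xy"],0);d=X[:2]-s.x[:2];c,q=np.cos(s.x[2]),np.sin(s.x[2]);print(n,X[:2],"rail",c*d[0]+q*d[1],-q*d[0]+c*d[1])
E
python3 fit.py
```

```text
[272.   186.88] [271.8741 186.7852] [266 181  13  13 135]
[255.36 192.64] [254.8686 192.6861] [249 186  13  14 137]
[238.08 198.4 ] [237.8261 198.6667] [232 192  13  14 138]
[221.44 204.8 ] [220.8786 204.6357] [215 198  13  14 140]
[246.4  181.12] [245.681  180.7669] [239 174  15  14 163]
[262.4  190.72] [262.0562 190.2247] [255 183  15  15 178]
[279.04 200.32] [278.877  200.1979] [272 193  15  15 187]
[296.32 210.56] [296.2323 210.5152] [289 203  16  16 198]
[ 0.5533  0.0329 -1.2277  0.0512  2.5231] -70.341957341988
[[-0.2231 -1.096 ]
 [-0.0831 -0.9733]
 [ 2.0576 -1.1846]
 [-0.114  -2.7011]
 [-2.6023  0.6908]
 [ 1.366  -2.9333]
 [-1.0356 -1.3855]
 [ 0.9231 -2.8307]
 [-0.5533 -1.3634]
 [ 0.362  -2.7088]
 [-0.2876 -1.4004]
 [ 0.1939 -2.8586]
 [-0.4842 -1.3209]
 [ 0.2778 -2.9162]
 [-2.252  -1.8123]
 [ 0.1127  0.4351]]
tall_bottle [ 0.7417 -0.0597] rail 0.15062919780201026 0.14627194793112017
beaker [0.591  0.0593] rail -0.012082691618592715 0.04440754354400117
dish [0.3971 0.1102] rail -0.12532651262808772 -0.12107438689715276
wide_bottle [ 0.6479 -0.2441] rail 0.292749099341045 -0.004068504051227162
```

View pics/fit.png

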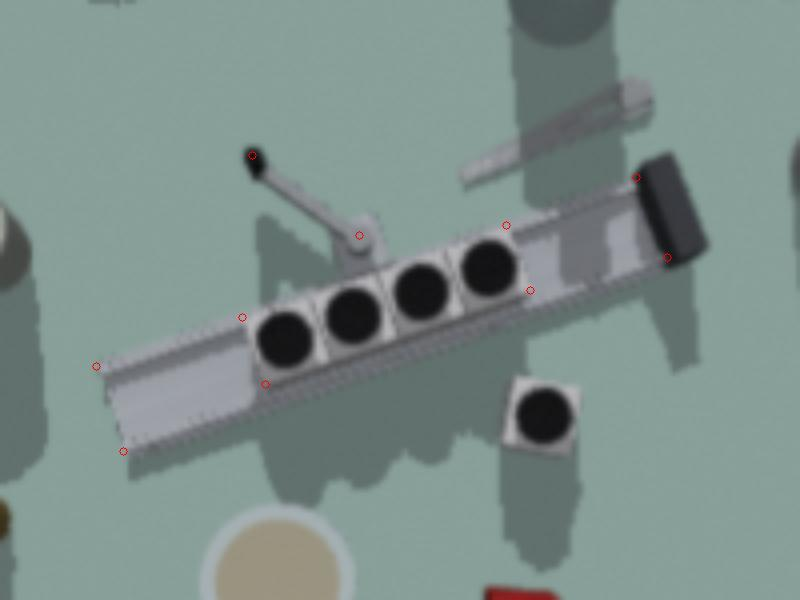

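```bash
sed -i 's/P=(p\[3\]-.0403\*i,0,.064 if 0 else .062)/P=(p[3]-.0403*i,0,.063);Q=(p[3]-.0403*i,0,.0585)/; s/2\*(proj("scene",w(p,P))/2*(proj("scene",w(p,Q))/; /^for n in/,$d' fit.py; python3 fit.py | tail -17
```

```text
[ 0.5529  0.0327 -1.2258  0.0512  2.5287] -70.23396818107932
[[-0.1559 -1.0483]
 [-0.0712 -1.0391]
 [ 2.1365 -0.9984]
 [ 0.0239 -2.8681]
 [-2.4952  0.8544]
 [ 1.4553 -3.1018]
 [-0.7594 -1.258 ]
 [ 1.0824 -0.8372]
 [-0.2962 -1.157 ]
 [ 0.4496 -0.7946]
 [-0.0512 -1.114 ]
 [ 0.1978 -1.0329]
 [-0.27   -0.9535]
 [ 0.1852 -1.1889]
 [-2.1061 -1.719 ]
 [ 0.1121  0.2396]]
```

```bash
cat > go.py <<'E'
import sys
from h import *
np.set_printoptions(precision=4,suppress=True)
p=np.load("rail.npy")
def w(P): c,s=np.cos(p[2]),np.sin(p[2]);return np.array([p[0]+c*P[0]-s*P[1],p[1]+s*P[0]+c*P[1],P[2]])
def rail(X): c,s=np.cos(p[2]),np.sin(p[2]);d=np.array(X[:2])-p[:2];return np.array([c*d[0]+s*d[1],-s*d[0]+c*d[1],X[2]])
if __name__=="__main__":
    o=bot.get_obs();R=Rt(o["tool_rot"]);z=R[:,2]
    print("t",o["t"],"tcp",o["eef_pos"],"rail mm",rail(o["eef_pos"])*1000,"yaw z vs rail",np.degrees(np.arctan2(z[1],z[0])-p[2]),"tilt",R[2],"F",o["contact_force"],"q",o["q"],"w",o["gripper_width"])
    for a in sys.argv[1:]:
        v=[float(b) for b in a.split(",")];X=w(np.array(v[:3])/1000) if len(v)==3 else np.array(v[1:])
        print(a,"world",X,"shift",R.T@(X-o["eef_pos"]))
E
python3 go.py 0,.45,-.3,.22 " -130,0,150"
```

```text
t 0.9 tcp [ 0.1662 -0.6542  0.2313] rail mm [ 515.6928 -596.2027  231.3265] yaw z vs rail -5.514871738660733 tilt [-0.     -1.      0.0001] F [ 0.019  -0.065  -1.1767] q [ 1.2139  0.477   0.0224  1.5554 -0.0115  1.1093 -0.0831] w 1.0022395404108748
0,.45,-.3,.22 world [ 0.45 -0.3   0.22] shift [-0.3623  0.0113 -0.2735]
 -130,0,150 world [0.5089 0.155  0.15  ] shift [-0.5314  0.0813 -0.7   ]
```

```bash
R='{"linear":[-0.362,0.011,-0.274],"dr":[0,-5.5,0],"hand":-1}'; python3 -m crank '[{"linear":[-0.362,0.011,-0.274],"dr":[0,-5.5,0],"hand":-1},{"linear":[-0.362,0.011,-0.274],"dr":[0,-5.5,0],"hand":-1},{"linear":[-0.362,0.011,-0.274],"dr":[0,-5.5,0],"hand":-1},{"linear":[-0.362,0.011,-0.274],"dr":[0,-5.5,0],"hand":-1},{"linear":[-0.362,0.011,-0.274],"dr":[0,-5.5,0],"hand":-1},{"linear":[-0.362,0.011,-0.274],"dr":[0,-5.5,0],"hand":-1},{"linear":[-0.362,0.011,-0.274],"dr":[0,-5.5,0],"hand":-1},{"linear":[-0.362,0.011,-0.274],"dr":[0,-5.5,0],"hand":-1},{"linear":[-0.362,0.011,-0.274],"dr":[0,-5.5,0],"hand":-1},{"linear":[-0.362,0.011,-0.274],"dr":[0,-5.5,0],"hand":-1}]' 20; python3 go.py " -130,0,150" " -130,0,90"
```

```text
t: 1.73
eef_pos: [0.4272, -0.3272, 0.2216]
tool_rot: [-0.121, 0.121, -0.696, 0.697]
contact_force: [0.5, -0.6, -0.3]
gripper_width: 0.002
t 1.7333 tcp [ 0.4272 -0.3272  0.2216] rail mm [ 296.1682 -239.9804  221.5639] yaw z vs rail -0.029374976228249413 tilt [-0.0004 -1.      0.0007] F [ 0.452  -0.6386 -0.3486] q [ 0.6849  0.2708 -0.1758  1.885   0.0562  0.9897 -0.7418] w 0.0016026742179544612
 -130,0,150 world [0.5089 0.155  0.15  ] shift [-0.2397  0.0713 -0.4263]
 -130,0,90 world [0.5089 0.155  0.09  ] shift [-0.2397  0.1313 -0.4264]
```

```bash
python3 -m crank '[{"linear":[-0.24,0.071,-0.426],"dr":[0,0,0],"hand":-1},{"linear":[-0.24,0.071,-0.426],"dr":[0,0,0],"hand":-1},{"linear":[-0.24,0.071,-0.426],"dr":[0,0,0],"hand":-1},{"linear":[-0.24,0.071,-0.426],"dr":[0,0,0],"hand":-1},{"linear":[-0.24,0.071,-0.426],"dr":[0,0,0],"hand":-1},{"linear":[-0.24,0.071,-0.426],"dr":[0,0,0],"hand":-1},{"linear":[-0.24,0.071,-0.426],"dr":[0,0,0],"hand":-1},{"linear":[-0.24,0.071,-0.426],"dr":[0,0,0],"hand":-1},{"linear":[-0.24,0.071,-0.426],"dr":[0,0,0],"hand":-1},{"linear":[-0.24,0.071,-0.426],"dr":[0,0,0],"hand":-1}]'; python3 -m crank '[{"linear":[0,0,0],"dr":[0,0,0],"hand":-1},{"linear":[0,0,0],"dr":[0,0,0],"hand":-1}]';  python3 go.py " -130,0,90"
```

```text
t: 2.57
eef_pos: [0.4955, 0.0796, 0.1614]
tool_rot: [-0.121, 0.121, -0.697, 0.697]
contact_force: [0.6, -1.2, -0.5]
gripper_width: 0.001
t: 2.73
eef_pos: [0.4953, 0.0807, 0.1613]
tool_rot: [0.123, -0.123, 0.697, -0.696]
contact_force: [0.2, -1.0, 0.4]
gripper_width: 0.001
t 2.7333 tcp [0.4953 0.0807 0.1613] rail mm [-64.7059 -37.9534 161.2603] yaw z vs rail 0.31681461234631825 tilt [-0.0003 -1.     -0.001 ] F [ 0.2209 -0.9548  0.3688] q [ 0.0623  0.3097 -0.4106  2.0104  0.161   0.852  -1.6575] w 0.0005796269817135039
 -130,0,90 world [0.5089 0.155  0.09  ] shift [-0.0383  0.0713 -0.065 ]
```

```bash
python3 -m crank '[{"linear":[-0.038,0.03,-0.065],"dr":[0,0,0],"hand":-1},{"linear":[-0.038,0.071,-0.065],"dr":[0,0,0],"hand":-1},{"linear":[-0.038,0.071,-0.065],"dr":[0,0,0],"hand":-1},{"linear":[-0.038,0.071,-0.065],"dr":[0,0,0],"hand":-1},{"linear":[-0.038,0.071,-0.065],"dr":[0,0,0],"hand":-1}]'; python3 - <<'E'
from h import *
a=bot.read_camera("top")[110:260,130:330];b=bot.read_camera("scene")[130:280,220:420]
cv2.imwrite("pics/hover.png",np.hstack([cv2.resize(a,(400,300),interpolation=2),cv2.resize(b,(400,300),interpolation=2)]))
E
python3 go.py " -130,0,24"
```

```text
t: 3.15
eef_pos: [0.5085, 0.1503, 0.0896]
tool_rot: [-0.12, 0.122, -0.696, 0.697]
contact_force: [-0.4, -1.1, 0.6]
gripper_width: 0.001
t 3.25 tcp [0.5099 0.1497 0.0913] rail mm [-124.6317   -0.9073   91.2974] yaw z vs rail -0.15965714017941862 tilt [-0.0007 -1.      0.0013] F [-0.2691 -0.5286  0.8757] q [-0.0885  0.4553 -0.3913  1.9962  0.2545  0.736  -1.8624] w -0.00133524599786998
 -130,0,24 world [0.5089 0.155  0.024 ] shift [-0.0008  0.0673 -0.0055]
```

View pics/hover.png

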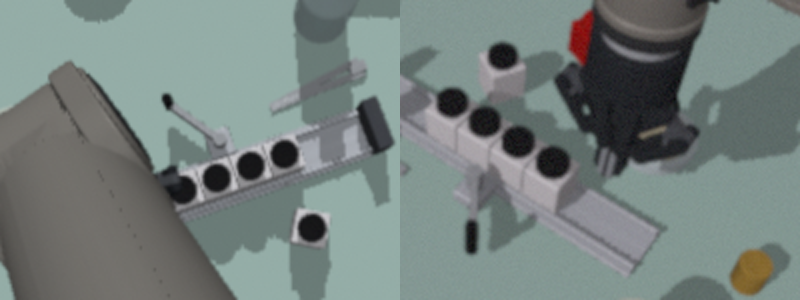

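```bash
python3 - <<'E'
from go import *
o=bot.get_obs();e=o["eef_pos"]
for P in (e,[e[0],e[1],.024],w((-.125,0,.024)),w((-.125,.021,.02)),w((-.125,-.021,.02))):
  u=proj("scene",P);print(u,(u-[220,130])*2+[400,0])
E
```

```text
[323.8823 213.8462] [607.7646 167.6924]
[318.8216 234.3432] [597.6431 208.6864]
[318.7385 234.7595] [597.477 209.519]
[312.6813 243.3408] [585.3625 226.6816]
[324.0675 228.641 ] [608.135 197.282]
```

The knuckles could clear the caps by only a few mm, so I'll turn the tool 90° to put the jaws across the rail before descending.

```bash
python3 -m crank '[{"linear":[0,0,0],"dr":[0,-45,0],"hand":-1},{"linear":[0,0,0],"dr":[0,-45,0],"hand":-1},{"linear":[0,0,0],"dr":[0,-45,0],"hand":-1},{"linear":[0,0,0],"dr":[0,-45,0],"hand":-1},{"linear":[0,0,0],"dr":[0,-45,0],"hand":-1},{"linear":[0,0,0],"dr":[0,-45,0],"hand":-1},{"linear":[0,0,0],"dr":[0,-45,0],"hand":-1}]'; python3 -m crank '[{"linear":[0,0,0],"dr":[0,-45,0],"hand":-1},{"linear":[0,0,0],"dr":[0,-45,0],"hand":-1},{"linear":[0,0,0],"dr":[0,-45,0],"hand":-1},{"linear":[0,0,0],"dr":[0,-45,0],"hand":-1},{"linear":[0,0,0],"dr":[0,-45,0],"hand":-1},{"linear":[0,0,0],"dr":[0,-45,0],"hand":-1},{"linear":[0,0,0],"dr":[0,-45,0],"hand":-1}]'; python3 go.py " -125,0,26"
```

```text
t: 3.83
eef_pos: [0.5104, 0.1495, 0.092]
tool_rot: [-0.38, 0.379, -0.596, 0.597]
contact_force: [0.7, -0.1, 0.6]
gripper_width: -0.004
t: 4.42
eef_pos: [0.5104, 0.1493, 0.0918]
tool_rot: [0.579, -0.579, 0.405, -0.407]
contact_force: [-0.4, 0.3, 0.7]
gripper_width: -0.001
t 4.4167 tcp [0.5104 0.1493 0.0918] rail mm [-124.123    -0.5664   91.8027] yaw z vs rail 90.16205305361007 tilt [ 0.0023 -1.      0.0019] F [-0.44    0.2712  0.6664] q [ 0.1964  0.5402 -0.7624  1.9777  0.5103  0.8211 -0.5058] w -0.0009745510088191218
 -125,0,26 world [0.5106 0.1503 0.026 ] shift [-0.001   0.0658  0.0004]
```

```bash
python3 -m crank '[{"linear":[0,0.02,0],"dr":[0,0,0],"hand":-1},{"linear":[0,0.04,0],"dr":[0,0,0],"hand":-1},{"linear":[0,0.055,0],"dr":[0,0,0],"hand":-1},{"linear":[0,0.066,0],"dr":[0,0,0],"hand":-1},{"linear":[0,0.066,0],"dr":[0,0,0],"hand":-1},{"linear":[0,0.066,0],"dr":[0,0,0],"hand":-1}]'; python3 - <<'E'
from h import *
a=bot.read_camera("top")[110:260,130:330];b=bot.read_camera("scene")[130:280,220:420]
cv2.imwrite("pics/down.png",np.hstack([cv2.resize(a,(400,300),interpolation=2),cv2.resize(b,(400,300),interpolation=2)]))
E
python3 go.py
```

```text
t: 4.92
eef_pos: [0.5097, 0.1508, 0.025]
tool_rot: [-0.578, 0.578, -0.407, 0.408]
contact_force: [-0.1, -0.1, -0.2]
gripper_width: 0.003
t 5.0167 tcp [0.5101 0.1516 0.0256] rail mm [-126.3734   -0.042    25.5855] yaw z vs rail 89.95104178021973 tilt [ 0.0006 -1.      0.002 ] F [-0.1208  1.2735 -0.0918] q [ 0.1268  0.6361 -0.6821  2.0089  0.615   0.708  -0.5996] w -0.0025656224867587657
```

View pics/down.png

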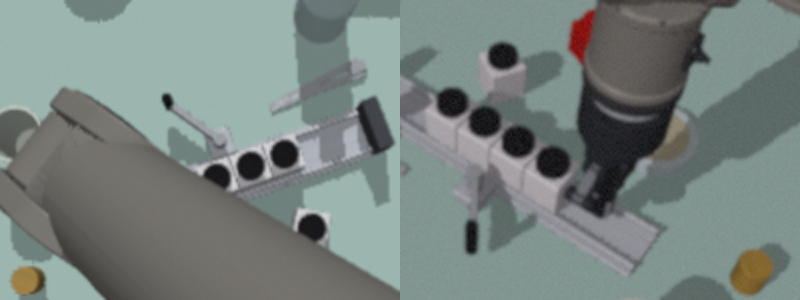

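Fingers are down between the walls, just behind pot_d (its rear face is at about (560,195) in the scene crop). I'll start the push slowly.

```bash
python3 -m crank '[{"linear":[0.003,0,0],"dr":[0,0,0],"hand":-1},{"linear":[0.006,0,0],"dr":[0,0,0],"hand":-1},{"linear":[0.009,0,0],"dr":[0,0,0],"hand":-1},{"linear":[0.012,0,0],"dr":[0,0,0],"hand":-1},{"linear":[0.015,0,0],"dr":[0,0,0],"hand":-1},{"linear":[0.018,0,0],"dr":[0,0,0],"hand":-1},{"linear":[0.021,0,0],"dr":[0,0,0],"hand":-1},{"linear":[0.024,0,0],"dr":[0,0,0],"hand":-1},{"linear":[0.027,0,0],"dr":[0,0,0],"hand":-1},{"linear":[0.030,0,0],"dr":[0,0,0],"hand":-1}]' ; python3 -m crank '[{"linear":[0.003,0,0],"dr":[0,0,0],"hand":-1},{"linear":[0.006,0,0],"dr":[0,0,0],"hand":-1},{"linear":[0.009,0,0],"dr":[0,0,0],"hand":-1},{"linear":[0.012,0,0],"dr":[0,0,0],"hand":-1},{"linear":[0.015,0,0],"dr":[0,0,0],"hand":-1},{"linear":[0.018,0,0],"dr":[0,0,0],"hand":-1},{"linear":[0.021,0,0],"dr":[0,0,0],"hand":-1},{"linear":[0.024,0,0],"dr":[0,0,0],"hand":-1},{"linear":[0.027,0,0],"dr":[0,0,0],"hand":-1},{"linear":[0.030,0,0],"dr":[0,0,0],"hand":-1}]'; python3 go.py
```

```text
t: 5.85
eef_pos: [0.5192, 0.1237, 0.0243]
tool_rot: [0.579, -0.578, 0.407, -0.407]
contact_force: [-0.7, 1.4, 0.6]
gripper_width: 0.001
t: 6.68
eef_pos: [0.5294, 0.0949, 0.0243]
tool_rot: [-0.578, 0.578, -0.407, 0.407]
contact_force: [-0.5, 1.8, -1.3]
gripper_width: 0.003
t 6.6833 tcp [0.5294 0.0949 0.0243] rail mm [-66.4911  -1.0016  24.2982] yaw z vs rail 89.98583438902311 tilt [ 0.     -1.     -0.0001] F [-0.4677  1.7785 -1.3034] q [ 0.2344  0.6452 -0.6787  1.9944  0.6136  0.715  -0.4821] w 0.003357552776377012
```

```bash
python3 -m crank '[{"linear":[0.003,0,0],"dr":[0,0,0],"hand":-1},{"linear":[0.006,0,0],"dr":[0,0,0],"hand":-1},{"linear":[0.009,0,0],"dr":[0,0,0],"hand":-1},{"linear":[0.012,0,0],"dr":[0,0,0],"hand":-1},{"linear":[0.015,0,0],"dr":[0,0,0],"hand":-1},{"linear":[0.018,0,0],"dr":[0,0,0],"hand":-1},{"linear":[0.021,0,0],"dr":[0,0,0],"hand":-1},{"linear":[0.024,0,0],"dr":[0,0,0],"hand":-1},{"linear":[0.027,0,0],"dr":[0,0,0],"hand":-1},{"linear":[0.030,0,0],"dr":[0,0,0],"hand":-1}]' ; python3 -m crank '[{"linear":[0.002,0,0],"dr":[0,0,0],"hand":-1},{"linear":[0.004,0,0],"dr":[0,0,0],"hand":-1},{"linear":[0.006,0,0],"dr":[0,0,0],"hand":-1},{"linear":[0.008,0,0],"dr":[0,0,0],"hand":-1},{"linear":[0.010,0,0],"dr":[0,0,0],"hand":-1},{"linear":[0.012,0,0],"dr":[0,0,0],"hand":-1},{"linear":[0.014,0,0],"dr":[0,0,0],"hand":-1},{"linear":[0.016,0,0],"dr":[0,0,0],"hand":-1}]'; python3 go.py; python3 - <<'E'
from h import *
a=bot.read_camera("top")[110:260,180:380];b=bot.read_camera("scene")[110:260,170:370]
cv2.imwrite("pics/near.png",np.hstack([cv2.resize(a,(400,300),interpolation=2),cv2.resize(b,(400,300),interpolation=2)]))
E
```

```text
t: 7.52
eef_pos: [0.5396, 0.0667, 0.0243]
tool_rot: [-0.578, 0.578, -0.407, 0.407]
contact_force: [-0.0, 0.9, -1.3]
gripper_width: 0.003
t: 8.18
eef_pos: [0.545, 0.0518, 0.0243]
tool_rot: [-0.578, 0.578, -0.407, 0.407]
contact_force: [0.3, 1.1, -0.4]
gripper_width: 0.002
t 8.1833 tcp [0.545  0.0518 0.0243] rail mm [-20.6496  -0.976   24.3313] yaw z vs rail 89.991229190448 tilt [ 0. -1. -0.] F [ 0.3117  1.0807 -0.4242] q [ 0.3129  0.6557 -0.6761  1.9722  0.6118  0.7266 -0.3917] w 0.002491961493175731
```

View pics/near.png

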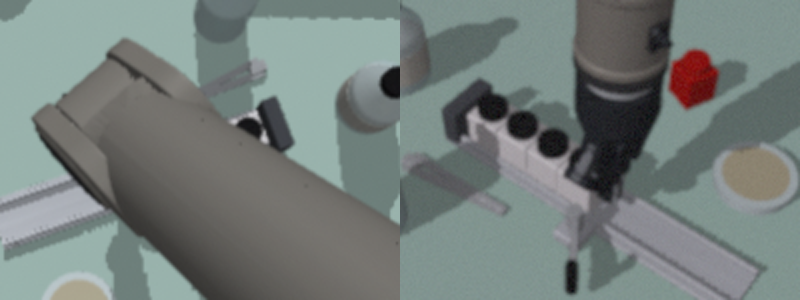

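The row is about 10 mm short of the stop and has no gaps (caps at (492,105), (522,124), (553,142) in the right crop). The keeper hasn't moved. I'll creep on in steps, watching the force.

```bash
python3 -m crank '[{"linear":[0.0015,0,0],"dr":[0,0,0],"hand":-1},{"linear":[0.003,0,0],"dr":[0,0,0],"hand":-1},{"linear":[0.0045,0,0],"dr":[0,0,0],"hand":-1},{"linear":[0.006,0,0],"dr":[0,0,0],"hand":-1},{"linear":[0.0075,0,0],"dr":[0,0,0],"hand":-1}]'; python3 go.py;  python3 -m crank '[{"linear":[0.001,0,0],"dr":[0,0,0],"hand":-1},{"linear":[0.002,0,0],"dr":[0,0,0],"hand":-1},{"linear":[0.003,0,0],"dr":[0,0,0],"hand":-1}]'; python3 go.py
```

```text
t: 8.7
eef_pos: [0.5475, 0.045, 0.0244]
tool_rot: [0.578, -0.578, 0.407, -0.407]
contact_force: [-1.7, 1.0, 0.6]
gripper_width: -0.001
t 8.7 tcp [0.5475 0.045  0.0244] rail mm [-13.3991  -0.8761  24.4154] yaw z vs rail 90.00034914772532 tilt [-0.0002 -1.      0.0002] F [-1.6932  1.0417  0.5961] q [ 0.3251  0.6578 -0.6759  1.9677  0.6114  0.7288 -0.377 ] w -0.0006967898142590746
t: 8.95
eef_pos: [0.5481, 0.0434, 0.0244]
tool_rot: [0.579, -0.578, 0.407, -0.406]
contact_force: [-3.6, 7.0, 1.3]
gripper_width: 0.001
t 8.95 tcp [0.5481 0.0434 0.0244] rail mm [-11.6649  -0.8431  24.4161] yaw z vs rail 90.03296393920093 tilt [-0.0017 -1.      0.0003] F [-3.5756  6.9634  1.2779] q [ 0.3296  0.6588 -0.6768  1.9663  0.6101  0.7293 -0.3712] w 0.0009673181776220569
```

Row home: there is 7.8 N against the stop at tool x = -11.7 mm (expected about -11). I'll back off, raise, and go round behind the keeper pin.

```bash
python3 -m crank '[{"linear":[-0.005,0,0],"dr":[0,0,0],"hand":-1},{"linear":[-0.018,0,0],"dr":[0,0,0],"hand":-1},{"linear":[-0.035,0,0],"dr":[0,0,0],"hand":-1},{"linear":[-0.035,0,0],"dr":[0,0,0],"hand":-1},{"linear":[-0.035,-0.03,0],"dr":[0,0,0],"hand":-1},{"linear":[-0.035,-0.06,0],"dr":[0,0,0],"hand":-1},{"linear":[-0.035,-0.09,0],"dr":[0,0,0],"hand":-1},{"linear":[-0.035,-0.09,0],"dr":[0,7,0],"hand":-1},{"linear":[-0.035,-0.09,0],"dr":[0,14,0],"hand":-1},{"linear":[-0.035,-0.09,0],"dr":[0,21,0],"hand":-1}]'; python3 go.py " -26,123,112"
```

```text
t: 9.78
eef_pos: [0.5374, 0.0736, 0.1151]
tool_rot: [-0.493, 0.493, -0.507, 0.508]
contact_force: [-0.3, -1.0, -0.5]
gripper_width: 0.0
t 9.7833 tcp [0.5374 0.0736 0.1151] rail mm [-43.7875  -0.728  115.0772] yaw z vs rail 68.57183375560706 tilt [ 0.0011 -1.      0.0016] F [-0.348  -0.9509 -0.4986] q [ 0.2947  0.4965 -0.6937  1.9414  0.4198  0.8496 -0.6519] w 0.0003051212803294035
 -26,123,112 world [0.6598 0.0987 0.112 ] shift [-0.0286  0.0032  0.1217]
```

```bash
python3 -m crank '[{"linear":[-0.029,0.003,0.122],"dr":[0,33.5,0],"hand":-1},{"linear":[-0.029,0.003,0.122],"dr":[0,33.5,0],"hand":-1},{"linear":[-0.029,0.003,0.122],"dr":[0,33.5,0],"hand":-1},{"linear":[-0.029,0.003,0.122],"dr":[0,33.5,0],"hand":-1},{"linear":[-0.029,0.003,0.122],"dr":[0,33.5,0],"hand":-1},{"linear":[-0.029,0.003,0.122],"dr":[0,33.5,0],"hand":-1},{"linear":[-0.029,0.003,0.122],"dr":[0,33.5,0],"hand":-1}]'; python3 - <<'E'
from go import *
a=bot.read_camera("top")[90:240,180:380];b=bot.read_camera("scene")[110:260,170:370]
cv2.imwrite("pics/pin.png",np.hstack([cv2.resize(a,(400,300),interpolation=2),cv2.resize(b,(400,300),interpolation=2)]))
q=p[4]
for P in [(-.01-.074*np.sin(q),.044-.074*np.cos(q),.064),(-.01-.074*np.sin(q),.044-.074*np.cos(q),.02)]: print("pin",(proj("scene",w(P))-[170,110])*2+[400,0])
print("tcp",(proj("scene",bot.get_obs()["eef_pos"])-[170,110])*2+[400,0],(proj("scene",w((-.026,.123,.038)))-[170,110])*2+[400,0])
for c in("scene","top"):
  for r in bot.place_of(c,"keeper_pin")[:2]: print(c,r,rail(at(c,r["xy"],.042))*1000)
E
python3 go.py " -26,123,38"
```

```text
t: 10.37
eef_pos: [0.6592, 0.1005, 0.1111]
tool_rot: [-0.328, 0.329, -0.626, 0.626]
contact_force: [-0.4, 0.2, -0.2]
gripper_width: -0.001
pin [571.8828 262.2112]
pin [571.3778 287.3367]
tcp [535.9603 231.7887] [536.0973 275.8694]
scene {'xy': [255.5, 246.5], 'score': 0.72} [-50.7998 103.1389  42.    ]
scene {'xy': [346.2, 201.9], 'score': 0.68} [-132.4325  -88.439    42.    ]
top {'xy': [218.1, 163.4], 'score': 0.43} [-45.0011  94.9503  42.    ]
t 10.5667 tcp [0.659  0.1008 0.1115] rail mm [-28.1781 122.9516 111.4775] yaw z vs rail 35.55224992934173 tilt [ 0.0003 -1.      0.0002] F [ 0.0222  0.7003 -0.9447] q [ 0.1099  0.6396 -0.5118  1.6471  0.3675  0.9521 -1.1385] w -0.003739576692432766
 -26,123,38 world [0.6598 0.0987 0.038 ] shift [0.0012 0.0735 0.0018]
```

View pics/pin.png

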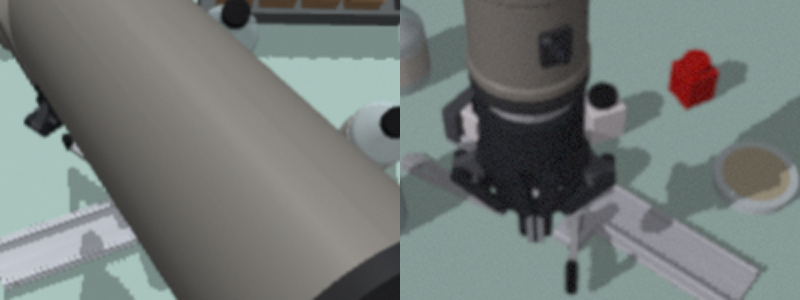

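The pin shows at (572,263–293) and the fingertips at (534,237) in the scene crop. The offset between them matches the model, so I'll descend and close in on the pin.

```bash
python3 -m crank '[{"linear":[0,0.025,0],"dr":[0,0,0],"hand":-1},{"linear":[0,0.05,0],"dr":[0,0,0],"hand":-1},{"linear":[0,0.073,0],"dr":[0,0,0],"hand":-1},{"linear":[0,0.073,0],"dr":[0,0,0],"hand":-1},{"linear":[0,0.073,0],"dr":[0,0,0],"hand":-1},{"linear":[0,0.073,-0.004],"dr":[0,0,0],"hand":-1},{"linear":[0,0.073,-0.008],"dr":[0,0,0],"hand":-1},{"linear":[0,0.073,-0.008],"dr":[0,0,0],"hand":-1},{"linear":[0,0.073,-0.008],"dr":[0,0,0],"hand":-1}]'; python3 - <<'E'
from go import *
o=bot.get_obs();R=Rt(o["tool_rot"]);d=R.T@(o["eef_pos"]-w((-.01,.044,o["eef_pos"][2])));print("r tool mm",d*1000)
for f in range(5,55,5):
  a=np.radians(f);print(f,np.round(.074*(1-np.cos(a))-.0205*np.sin(a),3),np.round(-.074*np.sin(a)-.0205*(1-np.cos(a)),3))
E
python3 go.py
```

```text
t: 11.32
eef_pos: [0.6531, 0.1066, 0.0397]
tool_rot: [-0.329, 0.327, -0.626, 0.627]
contact_force: [-0.8, -0.2, -0.1]
gripper_width: -0.001
r tool mm [-76.1884   0.1381  22.8838]
5 -0.002 -0.007
10 -0.002 -0.013
15 -0.003 -0.02
20 -0.003 -0.027
25 -0.002 -0.033
30 -0.0 -0.04
35 0.002 -0.046
40 0.004 -0.052
45 0.007 -0.058
50 0.011 -0.064
t 11.3167 tcp [0.6531 0.1066 0.0397] rail mm [-35.6586 119.2994  39.7363] yaw z vs rail 35.53481945978826 tilt [-0.0014 -1.      0.0013] F [-0.7673 -0.2293 -0.1051] q [ 0.0765  0.7183 -0.4757  1.6963  0.4215  0.8284 -1.1928] w -0.0011168115088932918
```

```bash
python3 -m crank '[{"linear":[-0.002,0,-0.007],"dr":[0,-5,0],"hand":-1},{"linear":[-0.002,0,-0.013],"dr":[0,-10,0],"hand":-1},{"linear":[-0.003,0,-0.020],"dr":[0,-15,0],"hand":-1},{"linear":[-0.003,0,-0.027],"dr":[0,-20,0],"hand":-1},{"linear":[-0.002,0,-0.033],"dr":[0,-25,0],"hand":-1},{"linear":[0,0,-0.040],"dr":[0,-30,0],"hand":-1},{"linear":[0.002,0,-0.046],"dr":[0,-35,0],"hand":-1},{"linear":[0.004,0,-0.052],"dr":[0,-40,0],"hand":-1},{"linear":[0.007,0,-0.058],"dr":[0,-45,0],"hand":-1},{"linear":[0.011,0,-0.064],"dr":[0,-50,0],"hand":-1}]'; cat > chk.py <<'E'
from go import *
o=bot.get_obs();R=Rt(o["tool_rot"]);d=R.T@(o["eef_pos"]-w((-.01,.044,o["eef_pos"][2])));print("r tool mm",d*1000)
E
python3 chk.py; python3 go.py
```

```text
t: 12.15
eef_pos: [0.5946, 0.1341, 0.0393]
tool_rot: [0.564, -0.562, 0.427, -0.428]
contact_force: [1.5, 2.4, 0.4]
gripper_width: 0.005
r tool mm [-73.3021   0.0838  24.1884]
t 12.15 tcp [0.5946 0.1341 0.0393] rail mm [-81.3037  73.5647  39.3476] yaw z vs rail 85.74158881348801 tilt [-0.0003 -1.      0.0026] F [1.537  2.4233 0.3655] q [ 0.1759  0.7095 -0.6873  1.8193  0.5958  0.8279 -0.5392] w 0.004985432015342306
```

Contact is likely (about 2.8 N). The radius is right, so I'll continue and take a quick look.

```bash
python3 -m crank '[{"linear":[-0.002,0,-0.007],"dr":[0,-5,0],"hand":-1},{"linear":[-0.002,0,-0.013],"dr":[0,-10,0],"hand":-1},{"linear":[-0.003,0,-0.020],"dr":[0,-15,0],"hand":-1},{"linear":[-0.003,0,-0.027],"dr":[0,-20,0],"hand":-1},{"linear":[-0.002,0,-0.033],"dr":[0,-25,0],"hand":-1},{"linear":[0,0,-0.040],"dr":[0,-30,0],"hand":-1},{"linear":[0.002,0,-0.046],"dr":[0,-35,0],"hand":-1},{"linear":[0.004,0,-0.052],"dr":[0,-40,0],"hand":-1},{"linear":[0.007,0,-0.058],"dr":[0,-45,0],"hand":-1},{"linear":[0.011,0,-0.064],"dr":[0,-50,0],"hand":-1}]'; python3 chk.py; python3 go.py; python3 - <<'E'
from h import *
a=bot.read_camera("top")[110:260,180:380];b=bot.read_camera("scene")[110:260,170:370]
cv2.imwrite("pics/mid.png",np.hstack([cv2.resize(a,(400,300),interpolation=2),cv2.resize(b,(400,300),interpolation=2)]))
E
```

```text
t: 12.98
eef_pos: [0.5353, 0.1063, 0.0391]
tool_rot: [0.691, -0.691, 0.149, -0.15]
contact_force: [0.1, 2.0, -0.1]
gripper_width: -0.003
r tool mm [-71.0271  -0.063   21.9124]
t 12.9833 tcp [0.5353 0.1063 0.0391] rail mm [-75.2527   8.4037  39.1347] yaw z vs rail 135.7584719856859 tilt [ 0.0013 -1.      0.0012] F [ 0.1164  1.9747 -0.1431] q [ 0.3644  0.7106 -0.893   1.9635  0.7529  0.8379  0.1938] w -0.0025331802576192774
```

View pics/mid.png

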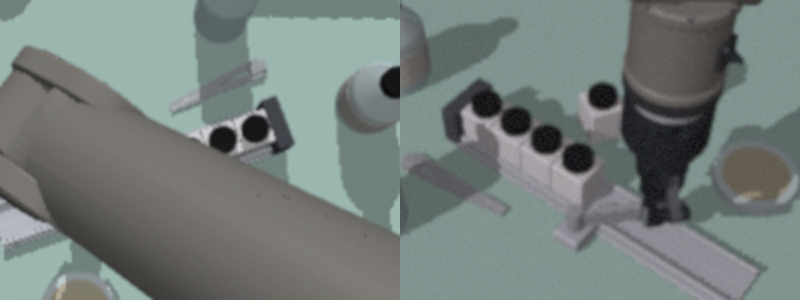

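The keeper arm is following: it now lies over the rail behind the row, with the pusher at (660,210) in the crop. The row is still against the stop.

```bash
python3 -m crank '[{"linear":[-0.002,0,-0.006],"dr":[0,-5,0],"hand":-1},{"linear":[-0.004,0,-0.013],"dr":[0,-10,0],"hand":-1},{"linear":[-0.005,0,-0.020],"dr":[0,-15,0],"hand":-1},{"linear":[-0.005,0,-0.027],"dr":[0,-20,0],"hand":-1},{"linear":[-0.004,0,-0.033],"dr":[0,-25,0],"hand":-1},{"linear":[-0.002,0,-0.040],"dr":[0,-30,0],"hand":-1},{"linear":[0,0,-0.046],"dr":[0,-35,0],"hand":-1},{"linear":[0.001,0,-0.049],"dr":[0,-38,0],"hand":-1}]'; python3 chk.py; python3 go.py
```

```text
t: 13.75
eef_pos: [0.5158, 0.0604, 0.0386]
tool_rot: [-0.702, 0.703, 0.082, -0.082]
contact_force: [-0.1, 0.8, 0.8]
gripper_width: -0.0
r tool mm [-72.2809  -0.0365  20.5571]
t 13.75 tcp [0.5158 0.0604 0.0386] rail mm [-38.5969 -25.4935  38.5969] yaw z vs rail 173.50865766403027 tilt [ 0.0004 -1.     -0.0005] F [-0.1381  0.7944  0.7895] q [ 0.545   0.7523 -1.0328  2.0191  0.8598  0.8868  0.8291] w -0.00020618994378735056
```

```bash
python3 -m crank '[{"linear":[-0.001,0,-0.002],"dr":[0,-2,0],"hand":-1},{"linear":[-0.002,0,-0.004],"dr":[0,-4,0],"hand":-1},{"linear":[-0.003,0,-0.006],"dr":[0,-6,0],"hand":-1},{"linear":[-0.003,0,-0.0075],"dr":[0,-6.5,0],"hand":-1},{"linear":[-0.003,0,-0.0085],"dr":[0,-6.5,0],"hand":-1}]'; python3 go.py;python3 -m crank '[{"linear":[0,0,-0.001],"dr":[0,0,0],"hand":-1},{"linear":[0,0,-0.002],"dr":[0,0,0],"hand":-1},{"linear":[0,0,-0.002],"dr":[0,0,0],"hand":-1}]'; python3 go.py
```

```text
t: 14.17
eef_pos: [0.515, 0.0521, 0.0386]
tool_rot: [-0.697, 0.697, 0.121, -0.12]
contact_force: [-0.5, 1.3, 0.8]
gripper_width: -0.002
t 14.1667 tcp [0.515  0.0521 0.0386] rail mm [-31.0832 -29.0952  38.6354] yaw z vs rail 179.84722412075587 tilt [ 0.0008 -1.     -0.0002] F [-0.546   1.2856  0.8248] q [ 0.5752  0.7631 -1.0546  2.0226  0.8764  0.8984  0.9416] w -0.001900825028090055
t: 14.42
eef_pos: [0.5151, 0.0513, 0.0386]
tool_rot: [0.697, -0.696, -0.122, 0.121]
contact_force: [-0.1, 4.4, 0.8]
gripper_width: 0.004
t 14.4167 tcp [0.5151 0.0513 0.0386] rail mm [-30.2901 -29.2275  38.6117] yaw z vs rail 179.98291805323692 tilt [ 0.001  -1.      0.0014] F [-0.1225  4.4167  0.7989] q [ 0.5782  0.7639 -1.0555  2.0223  0.8759  0.8981  0.9468] w 0.0038612147423972
```

Force is rising and the arm is stalling at the expected -30.5 mm. I'll push a little more to seat it.

```bash
python3 -m crank '[{"linear":[0,0,-0.001],"dr":[0,0,0],"hand":-1},{"linear":[0,0,-0.002],"dr":[0,0,0],"hand":-1},{"linear":[0,0,-0.002],"dr":[0,0,0],"hand":-1}]'; python3 go.py; python3 -m crank '[{"linear":[0,0,0.004],"dr":[0,0,0],"hand":-1},{"linear":[0,0,0.015],"dr":[0,0,0],"hand":-1},{"linear":[0,0,0.03],"dr":[0,0,0],"hand":-1},{"linear":[0,0,0.03],"dr":[0,0,0],"hand":-1},{"linear":[0,-0.04,0.03],"dr":[0,0,0],"hand":-1},{"linear":[0,-0.08,0.03],"dr":[0,0,0],"hand":-1},{"linear":[0,-0.12,0.03],"dr":[0,0,0],"hand":-1},{"linear":[0,-0.16,0.03],"dr":[0,0,0],"hand":-1},{"linear":[0,-0.16,0.03],"dr":[0,0,0],"hand":-1}]'; python3 go.py 0,.42,.35,.22
```

```text
t: 14.67
eef_pos: [0.5152, 0.0511, 0.0387]
tool_rot: [0.698, -0.695, -0.122, 0.122]
contact_force: [-2.5, 8.1, -0.3]
gripper_width: -0.0
t 14.6667 tcp [0.5152 0.0511 0.0387] rail mm [-30.0287 -29.2308  38.6691] yaw z vs rail 180.08020718963817 tilt [ 0.0014 -1.      0.0038] F [-2.4529  8.1399 -0.3116] q [ 0.5811  0.7648 -1.0569  2.022   0.8746  0.8975  0.9513] w -0.0001382750521153636
t: 15.42
eef_pos: [0.5091, 0.0782, 0.2053]
tool_rot: [-0.696, 0.697, 0.125, -0.118]
contact_force: [0.7, 0.9, -0.0]
gripper_width: -0.002
t 15.4167 tcp [0.5091 0.0782 0.2053] rail mm [-57.6309 -25.7844 205.2505] yaw z vs rail 179.96282927137696 tilt [ 0.0096 -1.     -0.0024] F [ 0.6624  0.8929 -0.0356] q [ 0.711   0.5573 -1.2933  1.9118  0.6024  1.1294  1.0989] w -0.0017084043477550441
0,.42,.35,.22 world [0.42 0.35 0.22] shift [ 0.008  -0.0154  0.2859]
```

```bash
cat > look.py <<'E'
from go import *
import sys
a=bot.read_camera("top")[90:240,180:380];b=bot.read_camera("scene")[110:260,170:370]
cv2.imwrite(sys.argv[1],np.hstack([cv2.resize(a,(400,300),interpolation=2),cv2.resize(b,(400,300),interpolation=2)]))
for c in("scene","top"):
  for n,z in(("keeper_pin",.042),("pot_a",.006)):
    for r in bot.place_of(c,n)[:5]: print(c,n,round(r["score"],2),rail(at(c,r["xy"],z))*1000)
E
python3 look.py pics/end.png
```

```text
scene keeper_pin 0.86 [ -8.744  -29.6554  42.    ]
scene pot_a 0.86 [56.6194  2.8484  6.    ]
scene pot_a 0.84 [102.3706   6.2309   6.    ]
scene pot_a 0.84 [20.6449  0.5919  6.    ]
scene pot_a 0.71 [  -3.1701 -181.3178    6.    ]
scene pot_a 0.68 [143.1431  -2.5141   6.    ]
top pot_a 0.83 [137.571    5.4432   6.    ]
top pot_a 0.42 [100.2428  -0.9617   6.    ]
```

View pics/end.png

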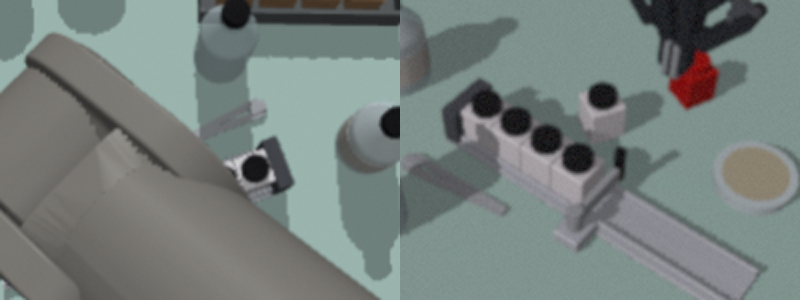

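The scene crop shows the four pots unbroken from the stop, with caps at (487,104), (516,121), (547,139) and (578,158). The keeper lies square across the rail behind them, with its pin at (620,162). The spare pot, red pot, dish and forceps haven't moved.

```bash
python3 -c "
from station import bot
print(bot.hand_in())"
```

```text
the job is handed in; nothing more can be done
None
```

I pushed the four pots along the rail as one row, from behind pot_d with the fingers shut, until the leading pot met the end stop. I then swung the keeper closed by its pin, backed the tool clear, and handed in at about 15.8 s on the robot's clock.

**Row home:** the tool stalled against the stop with about 8 N at 11.7 mm behind the home line, where about 11 mm was expected. In the last picture the row is unbroken and at the stop. The networks put the pots at x ≈ 143, 102, 57 and 21 mm (expected 140, 100, 60 and 20).

**Keeper closed:** the push reached 8.5 N against the arm's limit at the expected spot. The pin measured (-8.7, -29.7) mm in the rail frame, against (-10, -30) expected.

**Bystanders:** the spare pot, red pot, dish, forceps and tall and wide bottles had not visibly moved. The beaker and the weight were outside the final crops, so I did not check them at the end. The tool did not pass close to either.

**Disagreements:**
- The two cameras disagreed with the fitted rail pose by about 2 mm, which is within the stated calibration.
- In the final top view the arm hid the keeper and two of the pots, so those were confirmed from the scene camera only.

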